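# Lay an upright test cassette in the reading tray and slide the tray home

### The arm

A 6-joint arm with a two-finger parallel gripper is mounted at the origin on a cart in front of the work surface, level with it; the furniture and walls round the work are solid. World frame = base frame: x ahead of the robot, y to its left, z up, the work surface at z = 0. Lengths are in m, angles in rad, forces in N, time in s.
With the tool pointing down it reaches from about 0.375 to 0.9 m from the base axis. Payload 3.1 kg.
Tool frame: the origin (TCP) lies on the centre line of the jaws, within the pads' length; the fingertips stand robot.tip_reach ahead of it and the grasp point (between the pads) lies 8 mm behind it (robot.tip_reach is the distance from the TCP to the fingertips, in m); z points along the fingers, y is the line along which they close (so a half turn about z gives the same grasp; the last joint's range is limited). The gripper opens to 87 mm and grips with 3 to 60 N. Pads are 19 mm wide; open, the fingers measure 117 mm over their backs; the gripper's body (75 mm by 190 mm) begins 51 mm behind the grasp point.
Start: joints at [-1.44, 0.527, 1.433, -0, 1.181, -0.178], TCP at [0.191, -0.595, 0.234] pointing down, gripper open.
Joint ranges: [-3.08, 3.08], [-0.75, 2.2], [0.22, 2.44], [-1.43, 4.57], [0, 2.65], [-2.85, 2.85]. Speed limits (rad/s): [2.79, 2.79, 3.14, 3.14, 3.14, 3.14].

### API

Orientations are given as a unit quaternion [x, y, z, w].
In Python, from rig import robot gives the robot as it stands.
- The arm moves only by the tool jog_arm, never from a script. Its argument "motion" is one flat list of numbers, 7 for each row, row after row: the shift along the tool's x, y, z scaled (see below), then the turn, a rotation vector about the tool's x, y, z scaled (see below), then the gripper's target within -1 to 1 (shut at 1, half-way at 0, fully open at -1). In form: [x, y, z, rx, ry, rz, hand, x, y, z, rx, ry, rz, hand, ...]. A call has 1 to 12 rows; each row shifts and turns the commanded pose from where the row before left it, along the tool's axes as they then stand; what a row does not reach is not made up. The controller multiplies each number of a shift by 4 cm and each number of a turn by 4 degrees. A row lasts 1/8 s, in which the tool goes at most 62.5 mm and 10.7 degrees, less where a joint would pass 70% of its speed; a pose out of reach is approached as far as the arm can. A call with a number of a shift or a turn outside -1 to 1 is refused whole. A call with a gripper value outside its range is refused whole. The fingers move at their own pace and stop on an object; "grip_force" is the grip in N (left out, the last holds). Time passes only in rows, so rows that do not move let the fingers close. It gives the time, the measured TCP pose, the force, the opening and the grip force at its end, in the units of the state.
- robot.get_obs(): the state, without advancing time (a new reading comes with each control period).
- robot.camera(name): name is "side" or "top" or "wrist"; returns the picture (384x512x3 uint8, blue, green, red); there is no depth.
- robot.calibration(name): a dict with "fx", "fy", "cx", "cy" (pixels), "R" (3x3) and "t" (3): a world point X has camera coordinates R X + t; the wrist camera has in their place "T_tool_cam" (4x4, takes a point from camera to tool coordinates, whose origin is the TCP and whose axes are the flange's). Camera axes: x right, y down, z forward; pixel columns grow to the right and rows downward; lengths in m; the calibration is good to about 2 mm. The wrist camera is an equidistant fisheye: a pixel r from the principal point sees the ray r / f radians off the axis. A picture is of the moment at which its call begins: read the wrist's pose just before it. calibration takes no time and is no camera call.
- robot.hand_in(): hands the job in; it is judged then, once.
The state is a dict: "time": time; "q": joint angles; "joint_velocities": joint speeds; "joint_torque": joint torques, N m; "position": TCP position; "tool_rot": TCP orientation; "ft_force": force on the tool from outside, world axes, zero at the start; "moment": the same for the moment, N m; "grip_width": finger opening in m; "grip_force": force on a finger pad.
Only numpy, scipy, OpenCV 4.12 (cv2) and the standard library are available. Lean on these libraries where they do the work, as an engineer would, in place of code of your own. Each camera call takes 0.05 s, during which the arm holds its last target. There are 200 camera calls.

### The job

Take the test cassette out of the upright holder by its top end, lay it flat and face up on the bare bench and let go, then take it again across its middle and lay it flat, face up, in the empty short bay of the tray, with its sample-well end (the end with the round dark well) at the bay's round mark. Then slide the loaded tray along the bench, squarely back against the metal rail and about centred on it. Leave the forceps in their bay, and the specimen cup, timer and small flat box where they stand.

Things in the scene. Friction and masses are not known exactly. Their poses are not given: they have to be found in the camera images.
- cassette: White flat test cassette, 21 wide x 86 long x 5 thick, 14 g. Origin: centre of its back. Own x across the width, y along the length to the end with the round dark sample well, z out of the printed face. Starts upright in the holder's middle slot, well end up, printed face away from the robot (within 0.35 rad of +x), 58 standing out above the holder. Lying face up on the bench its origin is at z = 0.
- cassette_well_end (a point): Middle of the edge of the cassette's back at the sample-well end (own y = +43).
- holder: Fixed white block, 60 (own x) x 56 (own y) x 34 high, with three slots 28 deep, 7.5 x 23.5 (along own y), at own x = -18, 0, 18; only the middle one is used. Origin: centre of its underside. Stands left or right of the tray. The bench from 35 to 150 in front of it (towards the robot, -x) is free for laying the cassette down.
- tray: Loose grey tray, 150 (own x, pointing away from the robot) x 170 (own y), 0.3 to 0.65 kg, flat on the bench 40 to 85 in front of the rail. Floor 4 thick; rim 4 wide and ribs, both up to 10 above the bench. Two bays run along own x: short empty bay at own y = +36, long bay with the forceps at own y = -46. Origin: centre of the underside.
- bay (a point): Centre of the short bay's floor surface, 4 above the bench; axes as the tray. Inside 90 (own x) x 25 (own y), ribs 6 high, 4 thick; the long sides have no rib over the middle 52, for the fingers: there 35 are free from the cassette to the tray's rim on one side, 60 to the forceps on the other.
- bay_mark_end (a point): Point on the bay floor 43 from the bay's centre towards own -x of the tray (the robot's side), where the well end belongs. The round mark, a flat white disc 14 across, lies on the tray floor just outside this end of the bay.
- tray_front (a point): Middle of the tray's front face (the robot's side), 5 above the bench; a good place to push, to own +x of the tray. The face is 10 high and 170 wide, at first up to 0.1 rad off square to the rail.
- tray_back (a point): Middle of the tray's back face, at bench height.
- rail: Aluminium bar fixed on the bench behind the tray, 16 (own x) x 200 (own y) x 14 high. Origin: centre of its underside; own x points away from the robot, own z up.
- rail_face (a point): Middle of the rail's front face (the robot's side), at bench height, axes as the rail. The tray is home when its back face meets this face.
- forceps: Steel forceps, 128 x 18 x 8, lying loose in the long bay of the tray (inside 133 x 22). Leave them there. Origin: centre of the underside.
- forceps_bay (a point): Centre of the floor of the long bay.
- cup: Specimen cup with a blue lid, 62 across, 64 high, loose, on the other side of the tray from the holder. Leave it alone. Origin: centre of the underside.
- timer: Small upright white timer, 54 x 62 x 69, loose, at the right. Leave it alone. Origin: centre of the underside.
- coverslip_box: Small flat blue box, 48 x 64 x 20, loose, at the left. Leave it alone. Origin: centre of the underside.

How it is judged:
On the way, in this order (a step that is already met when the one before it is completed fails the run):
1. the cassette lies flat and face up on the bare bench, released (height (world z) of cassette below 0.003 m and angle between cassette's own z axis and vertical below 0.06 rad and linear speed of cassette below 0.02 m/s and contact force between the fingers and cassette below 0.05 N), for 0.2 s.
2. the cassette lies flat and face up in the short bay, well end at the mark, released (z of cassette in the frame of bay below 0.002 m and angle between cassette's own z axis and vertical below 0.06 rad and distance between cassette_well_end and bay_mark_end below 0.007 m and linear speed of cassette below 0.02 m/s and contact force between the fingers and cassette below 0.05 N), for 0.2 s.
3. the tray stands home against the rail (x of tray_back in the frame of rail_face above -0.008 m and angle between the x axis of tray and the x axis of rail, either way round below 0.07 rad and y of tray_back in the frame of rail_face between -0.045 and 0.045 m and angle between tray's own z axis and vertical below 0.05 rad), for 0.2 s.
At the end, for the whole second after the job is handed in: Cassette released and at rest in the short bay: flat within 0.06 rad, face up, within 2 mm of the floor, well end within 7 mm of its place at the mark. Tray back within 8 mm of the rail, square within 0.07 rad, centred within 45 mm. Forceps still within 12 mm of their bay's centre (all of step 2 and all of step 3 and z of forceps in the frame of tray below 0.008 m and horizontal distance between forceps and forceps_bay below 0.012 m and linear speed of tray below 0.02 m/s); the robot touches nothing.
It fails at once if the specimen cup is displaced by more than 30 mm or tipped (distance of cup from where it was at the start of the episode above 0.03 m or angle between cup's own z axis and vertical above 0.4 rad).
It fails at once if the timer is displaced by more than 30 mm or tipped (distance of timer from where it was at the start of the episode above 0.03 m or angle between timer's own z axis and vertical above 0.4 rad).
It fails at once if the small flat box is displaced by more than 30 mm or tipped (distance of coverslip_box from where it was at the start of the episode above 0.03 m or angle between coverslip_box's own z axis and vertical above 0.4 rad).
It also fails if it takes over 66 s, if anything falls off the work surface, if the arm or the gripper's body presses on something with over 40 N, if the wrist force passes 120 N, or if a joint passes its speed limit or range.

## Working session

There is one attempt and no reset: what is moved stays moved. The work goes in short steps, Python scripts to look and compute and a tool call to move; the robot and the scene stay as the last step left them, time stands still between calls to the robot, and variables do not carry over. Pictures are saved under pics/ and viewed, at most 10 in all, crops included, and the job is handed in when it is done.

Besides the shell and the picture viewer there is one more tool, called after "Request:" by a JSON object that holds its "api" and its "payload". jog_arm: Moves the arm, as the interface text tells. Shifts and turns lie within -1 to 1; 1 stands for 4 cm of shift or 4 degrees of turn. Its arguments: {"type":"object","properties":{"motion":{"type":"array","items":{"type":"number"}},"grip_force":{"type":"number"}},"required":["motion"]}

```bash
ls; mkdir -p pics; python3 - <<'E'
from rig import robot
import cv2,numpy as np
o=robot.get_obs();print({k:np.round(v,3).tolist() for k,v in o.items()});print(robot.tip_reach)
for n in("top","side"):
    cv2.imwrite(f"pics/{n}0.png",robot.camera(n))
for n in("top","side","wrist"):
    print(n,{k:np.round(v,4).tolist() for k,v in robot.calibration(n).items()})
E
```

```text
pics
{'time': 0.0, 'q': [-1.439, 0.528, 1.434, 0.0, 1.181, -0.178], 'joint_velocities': [0.001, -0.001, -0.0, -0.001, -0.0, -0.001], 'joint_torque': [-0.001, -44.005, -17.66, 0.063, 0.058, -0.0], 'position': [0.19, -0.595, 0.233], 'tool_rot': [0.988, 0.154, 0.0, -0.001], 'ft_force': [0.74, 0.23, 1.334], 'moment': [-0.013, 0.012, 0.021], 'grip_force': 0.0, 'grip_width': 0.087}
0.011
top {'fx': 484.5356, 'fy': 484.5356, 'cx': 249.7875, 'cy': 191.8021, 'R': [[-0.0297, -0.9995, 0.0079], [-0.9861, 0.028, -0.1639], [0.1636, -0.0126, -0.9864]], 't': [0.0061, 0.5908, 1.562]}
side {'fx': 385.52, 'fy': 385.52, 'cx': 255.828, 'cy': 195.5273, 'R': [[-0.9478, -0.3185, 0.0156], [-0.2142, 0.5995, -0.7712], [0.2363, -0.7342, -0.6364]], 't': [0.5712, 0.1935, 1.0731]}
wrist {'fx': 297.3186, 'fy': 297.3186, 'cx': 248.3945, 'cy': 192.2607, 'T_tool_cam': [[0.0009, -0.9656, -0.26, 0.0717], [1.0, 0.0011, -0.0006, -0.0], [0.0009, -0.26, 0.9656, -0.152], [0.0, 0.0, 0.0, 1.0]]}
```

View pics/top0.png

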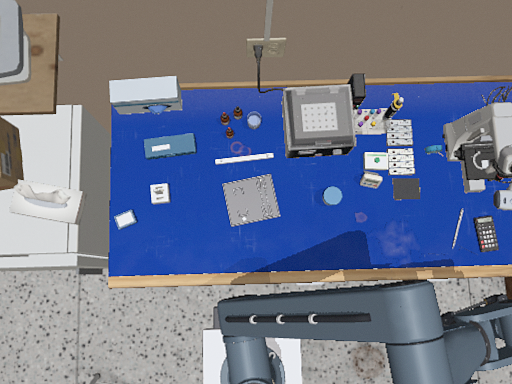

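View pics/side0.png

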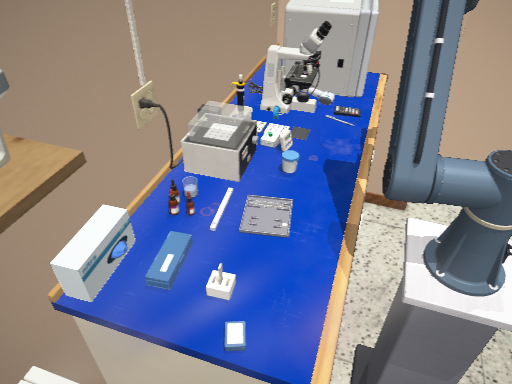

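```bash
cat > h.py <<'E'
from rig import robot
import cv2,numpy as np
from scipy.spatial.transform import Rotation as Ro
def cast(n,uv,z,o=None):
    """pixels (N,2) of camera n -> world points on plane z; o = state for the wrist"""
    c=robot.calibration(n); uv=np.atleast_2d(np.float64(uv))
    d=(uv-[c['cx'],c['cy']])/[c['fx'],c['fy']]
    if n=='wrist':
        r=np.linalg.norm(d,axis=1,keepdims=True)
        d=np.hstack([d/np.maximum(r,1e-9)*np.sin(r),np.cos(r)])
        T=c['T_tool_cam']; W=Ro.from_quat(o['tool_rot']).as_matrix()
        p=np.array(o['position'])+W@T[:3,3]; d=d@(W@T[:3,:3]).T
    else:
        R=np.array(c['R']); p=-R.T@c['t']; d=np.hstack([d,np.ones((len(d),1))])@R
    return p+d*((z-p[2])/d[:,2])[:,None]
def pix(X,o):
    """world points -> wrist pixels"""
    c=robot.calibration('wrist');T=c['T_tool_cam'];W=Ro.from_quat(o['tool_rot']).as_matrix()
    P=((np.atleast_2d(X)-o['position'])@W-T[:3,3])@T[:3,:3]
    r=np.linalg.norm(P[:,:2],axis=1,keepdims=True);th=np.arctan2(r,P[:,2:])
    return P[:,:2]/r*th*c['fx']+[c['cx'],c['cy']]
def look(name):
    o=robot.get_obs();im=robot.camera('wrist');cv2.imwrite(f'pics/{name}.png',im)
    np.save(f'pics/{name}.npy',o,allow_pickle=True)
    W=Ro.from_quat(o['tool_rot']).as_matrix()
    print('t',round(o['time'],2),'p',np.round(o['position'],4),'toolx',np.round(W[:,0],3),'q',np.round(o['q'],2))
    return o,im
E
python3 - <<'E'
from h import *
for k,uv,z in [('holder',(160,193),.034),('tray',(251,200),.01),('rail',(244,158),.014),('box',(125,219),.02),('cup',(332,196),.064),('railL',(216,162),.014),('railR',(273,155),.014)]:
    print(k,cast('top',uv,z)[0].round(3))
E
```

```text
holder [0.598 0.289 0.034]
tray [ 0.569 -0.015  0.01 ]
rail [0.715 0.005 0.014]
box [0.515 0.409 0.02 ]
cup [ 0.566 -0.281  0.064]
railL [0.703 0.101 0.014]
railR [ 0.723 -0.095  0.014]
```

Request:
{"api": "jog_arm", "payload": {"motion": [1, -1, -0.2, 0, 0, 0.9, -1, 1, -1, -0.2, 0, 0, 0.9, -1, 1, -1, -0.2, 0, 0, 0.9, -1, 1, -1, -0.2, 0, 0, 0.9, -1, 1, -1, -0.2, 0, 0, 0.8, -1, 1, -1, -0.2, 0, 0, 0, -1, 1, -1, 0, 0, 0, 0, -1, 1, -1, 0, 0, 0, 0, -1, 0, -1, 0, 0, 0, 0, -1, 0, -1, 0, 0, 0, 0, -1, 0, -1, 0, 0, 0, 0, -1, 0, -1, 0, 0, 0, 0, -1]}}

```text
time: 1.6
position: [0.4688, -0.0811, 0.2812]
tool_rot: [1.0, 0.001, -0.0, -0.0]
ft_force: [0.1, 0.4, -0.6]
grip_width: 0.087
grip_force: 0.0
```

Request:
{"api": "jog_arm", "payload": {"motion": [0, -1, 0, 0, 0, 0, -1, 0, -1, 0, 0, 0, 0, -1, 0, -1, 0, 0, 0, 0, -1, 0, -1, 0, 0, 0, 0, -1, 0, -1, 0, 0, 0, 0, -1, 0, -1, 0, 0, 0, 0, -1, 0, 0, 0, 0, 0, 0, -1]}}

```text
time: 2.48
position: [0.4679, 0.1595, 0.2812]
tool_rot: [1.0, 0.003, -0.0, -0.0]
ft_force: [-0.7, 0.3, -0.2]
grip_width: 0.0871
grip_force: 0.0
```

```bash
python3 -c "
from h import *
look('w1')"
```

```text
t 2.48 p [0.4679 0.1595 0.2812] toolx [ 1.     0.007 -0.001] q [0.1  0.29 1.69 0.   1.16 1.67]
```

View pics/w1.png

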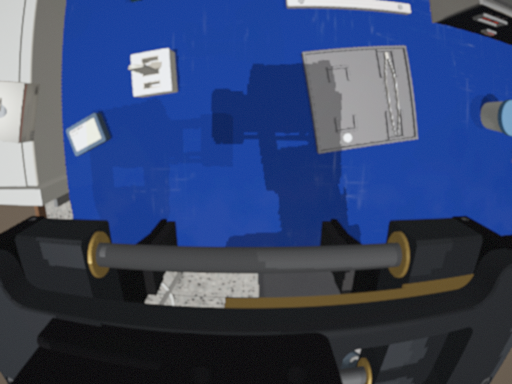

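```bash
python3 - <<'E'
from h import *
o=np.load('pics/w1.npy',allow_pickle=True).item();im=cv2.imread('pics/w1.png')
print('holder',cast('wrist',(155,72),.034,o).round(3))
print('tray',cast('wrist',[(303,52),(407,46),(417,138),(320,152)],.01,o).round(4).tolist(),'mark',cast('wrist',(347,138),.004,o).round(4))
print('rail',cast('wrist',[(288,10),(411,14)],.014,o).round(4).tolist())
print('box',cast('wrist',(86,133),.02,o).round(3))
E
```

```text
holder [[0.601 0.288 0.034]]
tray [[0.6317, 0.084, 0.01], [0.6619, -0.0841, 0.01], [0.5166, -0.1072, 0.01], [0.4869, 0.0559, 0.01]] mark [[0.5087 0.0132 0.004 ]]
rail [[0.6942, 0.1058, 0.014], [0.7174, -0.0925, 0.014]]
box [[0.52 0.41 0.02]]
```

Request:
{"api": "jog_arm", "payload": {"motion": [0.4, -0.85, 0.4, 0, 0, 0, -1, 0.4, -0.85, 0.4, 0, 0, 0, -1, 0.4, -0.85, 0.4, 0, 0, 0, -1, 0.4, -0.85, 0.4, 0, 0, 0, -1, 0, 0, 0, 0, 0, 0, -1]}}

```text
time: 3.15
position: [0.5326, 0.2937, 0.2156]
tool_rot: [1.0, 0.002, -0.001, 0.001]
ft_force: [-0.2, -0.7, 0.0]
grip_width: 0.0869
grip_force: 0.0
```

```bash
python3 - <<'E'
from h import *
o,im=look('w2')
u,v=pix([.61,.29,.05],o)[0].astype(int);print(u,v)
v0,u0=max(v-75,0),max(u-100,0);print(u0,v0)
cv2.imwrite('pics/w2c.png',cv2.resize(im[v0:v0+150,u0:u0+200],None,fx=4,fy=4,interpolation=cv2.INTER_CUBIC))
E
```

```text
t 3.15 p [0.5326 0.2937 0.2156] toolx [ 1.     0.003 -0.002] q [ 0.32  0.53  1.49 -0.    1.12  1.89]
252 108
152 33
```

View pics/w2c.png

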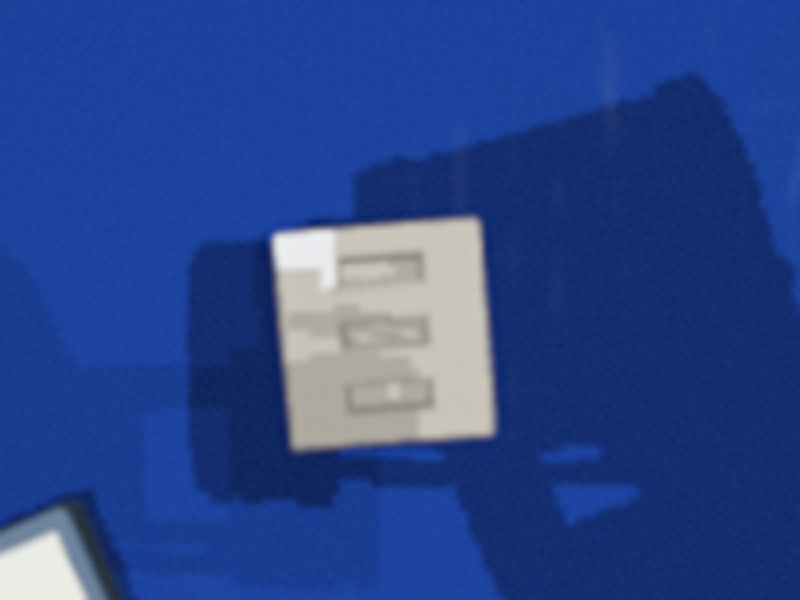

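```bash
python3 - <<'E'
from h import *
o=np.load('pics/w2.npy',allow_pickle=True).item()
f=lambda p:(np.array(p)-1.5)/4+[152,33]
c=cast('wrist',f([(275,230),(480,217),(495,435),(292,450)]),.034,o);m=c.mean(0);print(c.round(4),m.round(4))
e=c[0]-c[3]+c[1]-c[2];print('yaw',np.arctan2(e[1],e[0]))
t=cast('wrist',f([(346,333),(428,331)]),.092,o);print('top',t.round(4));s=cast('wrist',f([(380,268),(390,395)]),.034,o);print('slots',s.mean(0))
W=Ro.from_quat(o['tool_rot']).as_matrix();print('d tool',((m-o['position'])@W/.04).round(3))
E
```

```text
[[0.6308 0.3254 0.034 ]
 [0.6346 0.2688 0.034 ]
 [0.5732 0.2639 0.034 ]
 [0.5687 0.3209 0.034 ]] [0.6018 0.2947 0.034 ]
yaw 0.07636244104931957
top [[0.6021 0.3037 0.092 ]
 [0.6027 0.285  0.092 ]]
slots [0.60204511 0.29487779 0.034     ]
d tool [ 1.742 -0.024  4.536]
```

Request:
{"api": "jog_arm", "payload": {"motion": [0.87, -0.02, 0, 0, 0, 0, -1, 0.87, 0, 0.5, 0, 0, 0, -1, 0, 0, 1, 0, 0, -0.55, -1, 0, 0, 1, 0, 0, -0.55, -1, 0, 0, 0.6, 0, 0, 0, -1, 0, 0, 0.4, 0, 0, 0, -1, 0, 0, 0, 0, 0, 0, -1], "grip_force": 6}}

```text
time: 4.08
position: [0.6013, 0.2933, 0.077]
tool_rot: [0.999, 0.039, -0.001, 0.0]
ft_force: [-0.6, -0.6, 0.6]
grip_width: 0.0874
grip_force: 0.0
```

Request:
{"api": "jog_arm", "payload": {"motion": [0, 0, 0, 0, 0, 0, 0.9, 0, 0, 0, 0, 0, 0, 0.9, 0, 0, 0, 0, 0, 0, 0.9, 0, 0, 0, 0, 0, 0, 0.9, 0, 0, 0, 0, 0, 0, 0.9], "grip_force": 6}}

```text
time: 4.7
position: [0.6018, 0.2947, 0.0777]
tool_rot: [0.999, 0.04, 0.0, -0.0]
ft_force: [0.4, -0.2, 0.3]
grip_width: 0.0452
grip_force: 0.0
```

Request:
{"api": "jog_arm", "payload": {"motion": [0, 0, 0, 0, 0, 0, 0.9, 0, 0, 0, 0, 0, 0, 0.9, 0, 0, 0, 0, 0, 0, 0.9, 0, 0, 0, 0, 0, 0, 0.9]}}

```text
time: 5.2
position: [0.6018, 0.2945, 0.0775]
tool_rot: [0.999, 0.04, -0.0, 0.0]
ft_force: [-0.3, -0.5, 1.3]
grip_width: 0.0209
grip_force: 6.0
```

Request:
{"api": "jog_arm", "payload": {"motion": [0, 0, -0.7, 0, 0, 0, 0.9, 0, 0, -0.7, 0, 0, 0, 0.9, -1, 0, 0, 0, 0, 0, 0.9, -1, 0, 0, 0, 0, 0, 0.9, -1, 0, 0, 0, 1, 0, 0.9, -0.5, 0, 0, 0, 1, 0, 0.9, 0, 0, 0, 0, 1, 0, 0.9, 0, 0, 0, 0, 1, 0, 0.9, 0, 0, 0, 0, 1, 0, 0.9, 0, 0, 0, 0, 1, 0, 0.9, 0, 0, 0, 0, 0, 0, 0.9]}}

```text
time: 6.58
position: [0.4607, 0.2831, 0.1317]
tool_rot: [0.978, 0.04, 0.206, -0.008]
ft_force: [-0.0, 0.2, -0.0]
grip_width: 0.0209
grip_force: 6.0
```

```bash
python3 - <<'E'
from h import *
o=robot.get_obs();print(np.round(o['q'],3),np.round(o['position'],4),Ro.from_quat(o['tool_rot']).as_matrix().round(3).tolist(),o['grip_width'],o['time'])
E
```

```text
[ 0.419  0.514  2.008 -0.55   0.262  2.416] [0.4607 0.2831 0.1317] [[0.912, 0.081, 0.403], [0.075, -0.997, 0.031], [0.404, 0.002, -0.915]] 0.02088414765658402 6.575
```

```bash
python3 - <<'E'
from h import *
from scipy.optimize import least_squares
D=[((.527,1.433),(.191,-.595,.234),0)]
for n in('w1','w2'):
    o=np.load(f'pics/{n}.npy',allow_pickle=True).item();D.append((o['q'][1:3],o['position'],None))
o=robot.get_obs();Z=Ro.from_quat(o['tool_rot']).as_matrix()[:,2]
D=[(q,np.array(p),np.array([0,0,-1.])) for q,p,_ in D]+[(o['q'][1:3],np.array(o['position']),Z)]
def res(v):
    L1,L2,h,d=v;r=[]
    for q,p,z in D:
        w=p-d*z;s=q[0]+q[1]
        r+=[np.hypot(w[0],w[1])-L1*np.sin(q[0])-L2*np.sin(s),w[2]-h-L1*np.cos(q[0])-L2*np.cos(s)]
    return r
f=least_squares(res,[.45,.45,.3,.25]);L1,L2,h,d=f.x;print(f.x,np.abs(f.fun).max())
def q(x,y,z,th,yaw=.076):
    t=np.radians(th);Zt=np.array([np.sin(t)*np.cos(yaw),np.sin(t)*np.sin(yaw),-np.cos(t)])
    w=np.array([x,y,z])-d*Zt;R=np.hypot(w[0],w[1]);H=w[2]-h;D2=R*R+H*H
    q3=np.arccos((D2-L1**2-L2**2)/2/L1/L2);q2=np.arctan2(R,H)-np.arctan2(L2*np.sin(q3),L1+L2*np.cos(q3))
    s=q2+q3;F=np.array([w[0]/R*np.sin(s),w[1]/R*np.sin(s),np.cos(s)])
    return np.round([q2,q3,np.arccos(F@Zt)],2)
for a in [(.4607,.283,.1317,24),(.49,.285,.066,24),(.45,.283,.017,24),(.45,.283,.017,15),(.45,.283,.017,5),(.45,.283,.017,45),(.45,.283,.017,55),(.47,.283,.04,60)]:print(a,q(*a))
E
```

```text
[ 0.63579625  0.32591678 -0.06462075  0.12257085] 0.020172258297263768
(0.4607, 0.283, 0.1317, 24) [0.48 1.99 0.36]
(0.49, 0.285, 0.066, 24) [0.6  2.02 0.24]
(0.45, 0.283, 0.017, 24) [0.66 2.17 0.21]
(0.45, 0.283, 0.017, 15) [0.65 2.12 0.19]
(0.45, 0.283, 0.017, 5) [0.66 2.06 0.34]
(0.45, 0.283, 0.017, 45) [0.69 2.29 0.66]
(0.45, 0.283, 0.017, 55) [0.72 2.34 0.9 ]
(0.47, 0.283, 0.04, 60) [0.7  2.3  0.92]
```

Request:
{"api": "jog_arm", "payload": {"motion": [0.03, 0, 0.85, 0, 0, 0, 0.9, 0.03, 0, 0.85, 0, 0, 0, 0.9, 0, 0, 0, 0, 0, 0, 0.9], "grip_force": 3}}

```text
time: 6.95
position: [0.4931, 0.2853, 0.0694]
tool_rot: [0.978, 0.039, 0.207, -0.007]
ft_force: [0.6, -0.2, 0.2]
grip_width: 0.0209
grip_force: 3.0
```

```bash
python3 - <<'E'
from h import *
o=robot.get_obs();print(np.round(o['q'],3),np.round(o['position'],4),o['ft_force'],o['grip_force'])
E
```

```text
[ 0.395  0.665  1.973 -0.886  0.165  2.74 ] [0.4931 0.2853 0.0694] [ 0.57352254 -0.21821233  0.1783708 ] 3.0001437266764697
```

Request:
{"api": "jog_arm", "payload": {"motion": [0, 0, 0, 0.375, 0, -0.85, 0.9, 0, 0, 0, 0.375, 0, -0.85, 0.9, 0, 0, 0, 0.375, 0, -0.85, 0.9, 0, 0, 0, 0.375, 0, -0.85, 0.9, 0, 0, 0, 0.375, 0, -0.85, 0.9, -0.03, 0, 0.07, 0, 0, 0, 0.9, 0, 0, 0, 0, 0, 0, 0.9]}}

```text
time: 7.82
position: [0.4906, 0.2861, 0.0678]
tool_rot: [0.966, 0.159, 0.202, -0.034]
ft_force: [0.5, -0.5, -0.5]
grip_width: 0.0207
grip_force: 3.0
```

```bash
python3 - <<'E'
from h import *
o=robot.get_obs();print(np.round(o['q'],3),np.round(o['position'],4),o['ft_force'],Ro.from_quat(o['tool_rot']).as_matrix().round(3).tolist())
E
```

```text
[ 0.332  0.662  2.005 -0.009  0.061  1.584] [0.4906 0.2861 0.0678] [ 0.48574448 -0.53633802 -0.47625104] [[0.867, 0.321, 0.38], [0.294, -0.947, 0.13], [0.402, -0.001, -0.916]]
```

Request:
{"api": "jog_arm", "payload": {"motion": [-0.17, 0, 0.04, 0, -0.5, 0, 0.9, -0.16, 0, 0.04, 0, -0.5, 0, 0.9, -0.15, 0, 0.045, 0, -0.5, 0, 0.9, -0.145, 0, 0.06, 0, -0.5, 0, 0.9, -0.13, 0, 0.08, 0, -0.5, 0, 0.9, -0.125, 0, 0.095, 0, -0.5, 0, 0.9, -0.11, 0, 0.11, 0, -0.5, 0, 0.9, -0.1, 0, 0.12, 0, -0.5, 0, 0.9]}}

```text
time: 8.82
position: [0.4568, 0.2747, 0.0317]
tool_rot: [0.984, 0.163, 0.065, -0.011]
ft_force: [0.8, 0.6, 0.4]
grip_width: 0.0206
grip_force: 3.0
```

```bash
python3 - <<'E'
from h import *
o=robot.get_obs();print(np.round(o['q'],3),np.round(o['position'],4),o['ft_force'],o['grip_width'])
s=robot.camera('side');w=robot.camera('wrist')
cv2.imwrite('pics/p3.png',np.hstack([cv2.resize(s[220:350,150:300],(450,390)),cv2.resize(w,(350,262)).copy() if 0 else cv2.copyMakeBorder(cv2.resize(w,(350,262)),0,128,0,0,0)]))
E
```

```text
[0.332 0.712 1.903 0.    0.394 1.574] [0.4568 0.2747 0.0317] [0.78961424 0.56489652 0.40288784] 0.02057087882306059
```

View pics/p3.png

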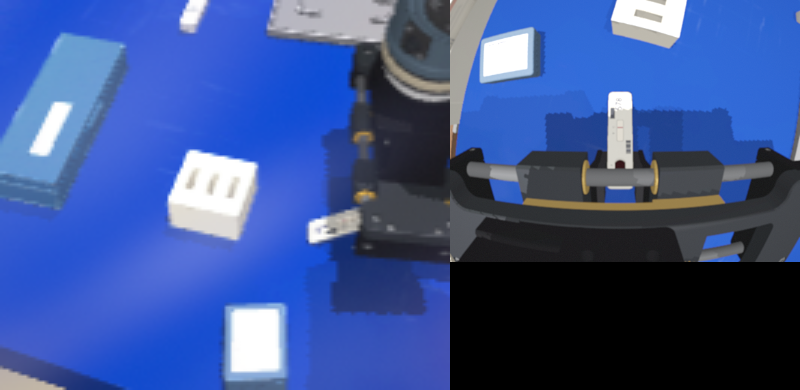

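The cassette is swinging over face up in the pads, well end at the gripper. I'll lower it further, then release.

Request:
{"api": "jog_arm", "payload": {"motion": [-0.08, 0, 0.135, 0, 0, 0, 0.9, -0.08, 0, 0.135, 0, 0, 0, 0.9, -0.02, 0, 0.1, 0, 0, 0, 0.9, 0, 0, 0, 0, 0, 0, 0.9, 0, 0, 0, 0, 0, 0, -0.1, 0, 0, 0, 0, 0, 0, -0.1, 0, 0, 0, 0, 0, 0, -0.1, 0, 0, 0, 0, 0, 0, -0.1]}}

```text
time: 9.93
position: [0.4522, 0.273, 0.016]
tool_rot: [0.984, 0.163, 0.066, -0.011]
ft_force: [-0.4, -0.2, -0.3]
grip_width: 0.0462
grip_force: 0.0
```

Request:
{"api": "jog_arm", "payload": {"motion": [0, 0, 0, 0, 0, 0, -0.1, 0, 0, -0.7, 0, -0.5, 0, -0.1, 0, 0, -1, 0, -0.5, 0, -0.1, 0, 0, -1, 0, -0.5, 0, -0.1, 0, 0, -0.5, 0, -0.4, 0, -0.1, 0, 0, 0, 0, 0, 0, -0.1]}}

```text
time: 10.68
position: [0.4434, 0.27, 0.1449]
tool_rot: [0.987, 0.163, 0.003, -0.001]
ft_force: [-0.3, 0.1, -0.4]
grip_width: 0.0478
grip_force: 0.0
```

```bash
python3 - <<'E'
from h import *
o,im=look('w4')
m=((im.min(2)>120)&(im[...,0].astype(int)-im[...,2]<60)).astype(np.uint8)
cs,_=cv2.findContours(m,0,2)
for c in cs:
    if cv2.contourArea(c)<300: continue
    p=c[:,0,:]; print(p.min(0),p.max(0),cv2.contourArea(c))
cv2.imwrite('pics/w4v.png',im[0:260])
E
```

```text
t 10.68 p [0.4434 0.27   0.1449] toolx [0.947 0.322 0.006] q [0.33 0.52 1.79 0.   0.83 1.57]
[  0 117] [ 74 239] 3936.5
[238 110] [259 196] 1644.0
[432  88] [511 216] 6625.0
[108  48] [162  94] 1835.0
[457  16] [511  63] 700.0
[240   0] [317  61] 3388.0
[0 0] [ 52 123] 4618.5
```

View pics/w4v.png

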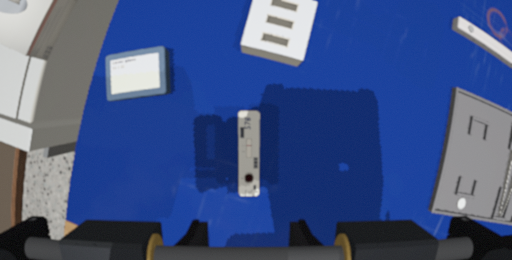

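The cassette lies flat and face up, at columns 238–259 and rows 110–196, with the dark well at (248,178), the end towards the robot.

```bash
cat >> h.py <<'E'
def rect(im,o,z,box):
    """white thing inside pixel box -> centre, size, yaw of the long side on plane z"""
    u0,v0,u1,v1=box;s=im[v0:v1,u0:u1].astype(int)
    m=((s.min(2)>110)&(s[...,0]-s[...,2]<60)).astype(np.uint8)
    c=max(cv2.findContours(m,0,2)[0],key=cv2.contourArea)[:,0,:]+[u0,v0]
    P=cast('wrist',c,z,o)[:,:2]
    b=cv2.boxPoints(cv2.minAreaRect((P*1000).astype(np.float32)))/1000
    e=[b[1]-b[0],b[2]-b[1]];e.sort(key=np.linalg.norm);l=e[1]*np.sign(e[1][0])
    return b.mean(0),[np.linalg.norm(x) for x in e],np.arctan2(l[1],l[0])
E
python3 - <<'E'
from h import *
o=np.load('pics/w4.npy',allow_pickle=True).item();im=cv2.imread('pics/w4.png')
c,s,y=rect(im,o,.005,(225,100,275,205));W=Ro.from_quat(o['tool_rot']).as_matrix()
print(c,s,y,'tool yaw',np.arctan2(W[1,0],W[0,0]))
print('tool units',((np.r_[c,.012]-o['position'])@W/.04).round(3), 'well',cast('wrist',(248,178),.005,o))
E
```

```text
[0.47479245 0.28095314] [np.float32(0.021361303), np.float32(0.086549506)] 0.3290412 tool yaw 0.3275546037085179
tool units [ 0.811 -0.004  3.327] well [[0.45143116 0.27350343 0.005     ]]
```

Request:
{"api": "jog_arm", "payload": {"motion": [0.81, 0, 0.5, 0, 0, 0, -0.1, 0, 0, 1, 0, 0, 0, -0.1, 0, 0, 1, 0, 0, 0, -0.1, 0, 0, 0.5, 0, 0, 0, -0.1, 0, 0, 0.3, 0, 0, 0, -0.1, 0, 0, 0, 0, 0, 0, 0.9, 0, 0, 0, 0, 0, 0, 0.9, 0, 0, 0, 0, 0, 0, 0.9, 0, 0, 0, 0, 0, 0, 0.9], "grip_force": 8}}

```text
time: 11.85
position: [0.4729, 0.2799, 0.0114]
tool_rot: [0.987, 0.163, 0.001, -0.001]
ft_force: [-0.1, -2.1, 3.7]
grip_width: 0.0208
grip_force: 8.7
```

Request:
{"api": "jog_arm", "payload": {"motion": [0, 0, 0, 0, 0, 0, 0.9, 0, 0, 0, 0, 0, 0, 0.9]}}

```text
time: 12.1
position: [0.4728, 0.2799, 0.0114]
tool_rot: [0.987, 0.163, 0.0, -0.001]
ft_force: [1.1, -2.6, 3.7]
grip_width: 0.0203
grip_force: 8.8
```

Request:
{"api": "jog_arm", "payload": {"motion": [0, 0, -0.75, 0, 0, 0, 0.9, 0, 0, -0.7, 0, 0, 0.75, 0.9, 0, 0, -0.7, 0, 0, 0.75, 0.9, 0, 0, -0.6, 0, 0, 0.75, 0.9, -0.16, 0.94, 0, 0, 0, 0, 0.9, -0.16, 0.94, 0, 0, 0, 0, 0.9, -0.16, 0.94, 0, 0, 0, 0, 0.9, -0.16, 0.94, 0, 0, 0, 0, 0.9, -0.16, 0.94, 0, 0, 0, 0, 0.9, -0.16, 0.94, 0, 0, 0, 0, 0.9, -0.16, 0.94, 0, 0, 0, 0, 0.9, 0, 0, 0, 0, 0, 0, 0.9]}}

```text
time: 13.6
position: [0.4734, 0.0112, 0.1206]
tool_rot: [0.997, 0.083, 0.0, -0.001]
ft_force: [0.0, 1.4, -0.4]
grip_width: 0.0204
grip_force: 8.0
```

```bash
python3 - <<'E'
from h import *
o,im=look('w5')
print(pix([[.568,.0227,.004],[.475,.012,.12]],o))
cv2.imwrite('pics/w5v.png',cv2.resize(im[0:260,100:450],None,fx=2.28,fy=2.28,interpolation=cv2.INTER_CUBIC))
E
```

```text
t 13.6 p [0.4734 0.0112 0.1206] toolx [0.986 0.165 0.001] q [-0.21  0.52  1.91  0.    0.71  1.19]
[[253.87798725  88.09358826]
 [247.81226165 241.67091364]]
```

View pics/w5v.png

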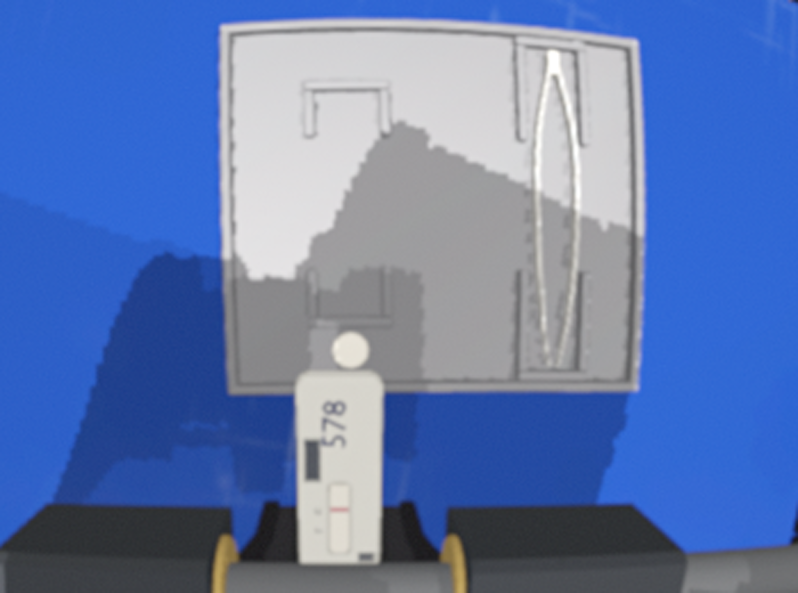

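```bash
python3 - <<'E'
from h import *
o=np.load('pics/w5.npy',allow_pickle=True).item()
f=lambda p:(np.array(p)+.5)/2.28-.5+[100,0]
W=Ro.from_quat(o['tool_rot']).as_matrix();tl=lambda X:((X-o['position'])@W*1000).round(1)
b=cast('wrist',f([(302,81),(391,82),(391,325),(308,327)]),.010,o)
L=lambda i,j:np.linalg.norm(b[i]-b[j]).round(4)
print('bay sizes',L(0,1),L(1,2),L(2,3),L(3,0));c=b.mean(0);e=b[0]+b[1]-b[2]-b[3];w=b[0]+b[3]-b[1]-b[2]
print('bay c',c,'yaw',np.arctan2(e[1],e[0]),np.arctan2(-w[0],w[1]),'tool mm',tl(c))
mk=cast('wrist',f((350,350)),.004,o)[0];print('mark',mk,tl(mk))
T=cast('wrist',f([(222,25),(638,39),(637,390),(229,394)]),.010,o);e=T[0]+T[1]-T[2]-T[3];w=T[0]+T[3]-T[1]-T[2]
print('tray',T.mean(0),np.arctan2(e[1],e[0]),np.arctan2(-w[0],w[1]),np.linalg.norm(e)/2,np.linalg.norm(w)/2)
y=np.arctan2(e[1],e[0]);print('bay from tray',T.mean(0)[:2]+.036*np.array([-np.sin(y),np.cos(y)]))
k=cast('wrist',f([(297,375),(383,373)]),o['position'][2]-.0064,o);print('cass far',tl(k))
s=cast('wrist',f([(297,470),(383,470),(299,555),(382,555)]),o['position'][2]-.0064,o);print('sides',tl(s))
E
```

```text
bay sizes 0.0342 0.0961 0.0322 0.0973
bay c [0.5672395 0.0239619 0.01     ] yaw 0.17930035112544324 0.1751181446248009 tool mm [ 94.6   3.1 110.7]
mark [0.50960503 0.01334767 0.004     ] [ 36.    4.1 116.7]
tray [ 0.57422757 -0.0117088   0.01      ] 0.17998350453350875 0.1855661466038426 0.14942777506867613 0.1692704321593036
bay from tray [0.56778309 0.02370968]
cass far [[ 44.7 -10.2   6.5]
 [ 45.2  10.2   6.4]]
sides [[ 21.1 -10.5   6.4]
 [ 21.1  10.6   6.4]
 [ -1.9 -10.5   6.4]
 [ -1.9  10.8   6.4]]
```

Request:
{"api": "jog_arm", "payload": {"motion": [0.8, 0.03, 0.3, 0, 0, 0, 0.9, 0.8, 0.03, 0.4, 0, 0, 0, 0.9, 0.72, 0.02, 0.5, 0, 0, -0.21, 0.9, 0, 0, 0.6, 0, 0, 0, 0.9, 0, 0, 0.46, 0, 0, 0, 0.9, 0, 0, 0, 0, 0, 0, 0.9, 0, 0, 0, 0, 0, 0, 0.9]}}

```text
time: 14.52
position: [0.5651, 0.0259, 0.031]
tool_rot: [0.996, 0.093, 0.0, -0.001]
ft_force: [0.5, 1.0, -0.8]
grip_width: 0.0209
grip_force: 8.0
```

```bash
python3 - <<'E'
from h import *
o,im=look('w6')
c=pix([.6,.025,.01],o)[0].astype(int);print(c)
cv2.imwrite('pics/w6v.png',cv2.resize(im[60:260,130:390],None,fx=3,fy=3,interpolation=cv2.INTER_CUBIC))
E
```

```text
t 14.53 p [0.5651 0.0259 0.031 ] toolx [0.983 0.184 0.001] q [-0.15  0.75  1.72  0.    0.67  1.23]
[261 177]
```

View pics/w6v.png

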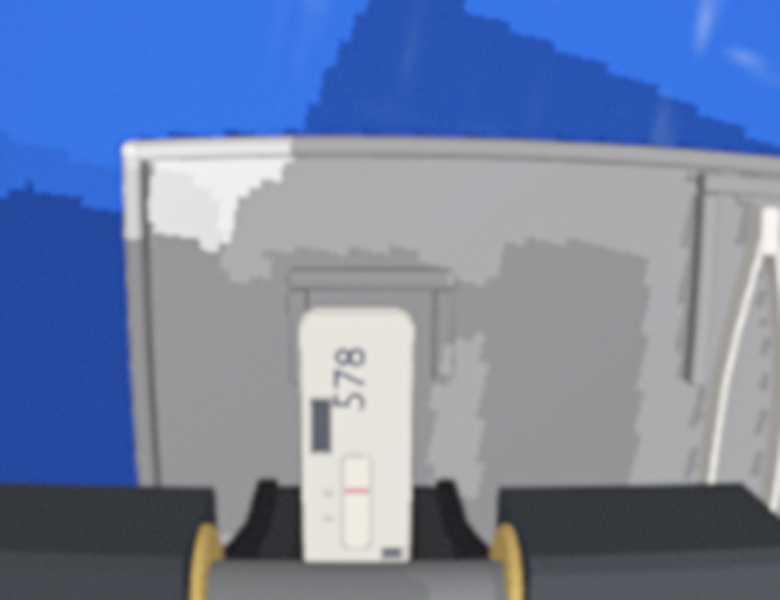

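```bash
python3 - <<'E'
from h import *
o=np.load('pics/w6.npy',allow_pickle=True).item()
f=lambda p:(np.array(p)+.5)/3-.5+[130,60]
W=Ro.from_quat(o['tool_rot']).as_matrix();tl=lambda X:((X-o['position'])@W*1000).round(1)
print('rib outer',tl(cast('wrist',f([(290,267),(452,268),(455,375),(291,380)]),.010,o)))
print('rib inner',tl(cast('wrist',f([(308,289),(434,289)]),.010,o)))
print('cass',tl(cast('wrist',f([(300,308),(413,308),(300,400),(413,400),(303,540),(411,540)]),o['position'][2]-.0064,o)))
c=np.array([.5675,.0238,.01]);print('bay pred',tl(c),'yaw',np.arctan2(W[1,0],W[0,0]))
E
```

```text
rib outer [[ 51.4 -13.2  21.1]
 [ 51.3  18.5  21.1]
 [ 29.8  19.6  21.1]
 [ 28.7 -13.3  21.1]]
rib inner [[47.1 -9.7 21.1]
 [47.1 15.  21.1]]
cass [[ 45.7 -10.4   6.5]
 [ 45.7  10.    6.4]
 [ 28.5 -10.6   6.4]
 [ 28.6  10.2   6.4]
 [  0.4 -10.5   6.4]
 [  0.4  10.4   6.4]]
bay pred [ 1.9  2.6 21. ] yaw 0.1853981515748002
```

Request:
{"api": "jog_arm", "payload": {"motion": [-0.01, 0.07, 0, 0, 0, 0.07, 0.9, 0, 0, 0, 0, 0, 0, 0.9, 0, 0, 0.1, 0, 0, 0, 0.9, 0, 0, 0, 0, 0, 0, 0.9]}}

```text
time: 15.08
position: [0.565, 0.0228, 0.0264]
tool_rot: [0.996, 0.09, -0.0, -0.001]
ft_force: [-0.6, 0.2, -0.7]
grip_width: 0.0202
grip_force: 8.0
```

```bash
python3 - <<'E'
from h import *
o=robot.get_obs();W=Ro.from_quat(o['tool_rot']).as_matrix()
b=np.load('pics/w6.npy',allow_pickle=True).item();V=Ro.from_quat(b['tool_rot']).as_matrix()
t=np.array(b['position'])+V@np.array([.0022,.0028,0]);print(np.round(o['position'],4),((t-o['position'])@W*1000).round(2),np.arctan2(W[1,0],W[0,0]),o['ft_force'])
E
```

```text
[0.565  0.0228 0.0264] [ 2.9  -0.32 -4.68] 0.1801289883222603 [-0.55126323  0.2117577  -0.67403644]
```

Request:
{"api": "jog_arm", "payload": {"motion": [0.01, -0.005, 0.1, 0, 0, 0, 0.9, 0, 0, 0.1, 0, 0, 0, 0.9, 0, 0, 0.06, 0, 0, 0, 0.9, 0, 0, 0, 0, 0, 0, 0.9]}}

```text
time: 15.58
position: [0.5654, 0.0231, 0.0159]
tool_rot: [0.996, 0.09, -0.0, -0.001]
ft_force: [-0.1, -0.2, -0.2]
grip_width: 0.0211
grip_force: 8.0
```

Request:
{"api": "jog_arm", "payload": {"motion": [0, 0, 0, 0, 0, 0, 0.1, 0, 0, 0, 0, 0, 0, 0.1, 0, 0, 0, 0, 0, 0, 0.1, 0, 0, 0, 0, 0, 0, 0.1, 0, 0, -0.4, 0, 0, 0, 0.1, 0, 0, -0.8, 0, 0, 0, 0.1, -0.8, 0, -0.8, 0, 0, 0, 0.1, -0.9, 0, -0.5, 0, 0, 0, 0.1, -0.9, 0, 0, 0, 0, 0, 0.1, 0, 0, 0, 0, 0, 0, 0.1]}}

```text
time: 16.82
position: [0.4601, 0.0046, 0.1173]
tool_rot: [0.996, 0.09, -0.001, -0.001]
ft_force: [-0.1, -0.3, 0.7]
grip_width: 0.0393
grip_force: 0.0
```

```bash
python3 - <<'E'
from h import *
o,im=look('w7')
cv2.imwrite('pics/w7v.png',cv2.resize(im[0:260,100:450],None,fx=2.28,fy=2.28,interpolation=cv2.INTER_CUBIC))
E
```

```text
t 16.82 p [0.4601 0.0046 0.1173] toolx [ 0.984  0.178 -0.002] q [-0.23  0.51  1.95  0.    0.69  1.15]
```

View pics/w7v.png

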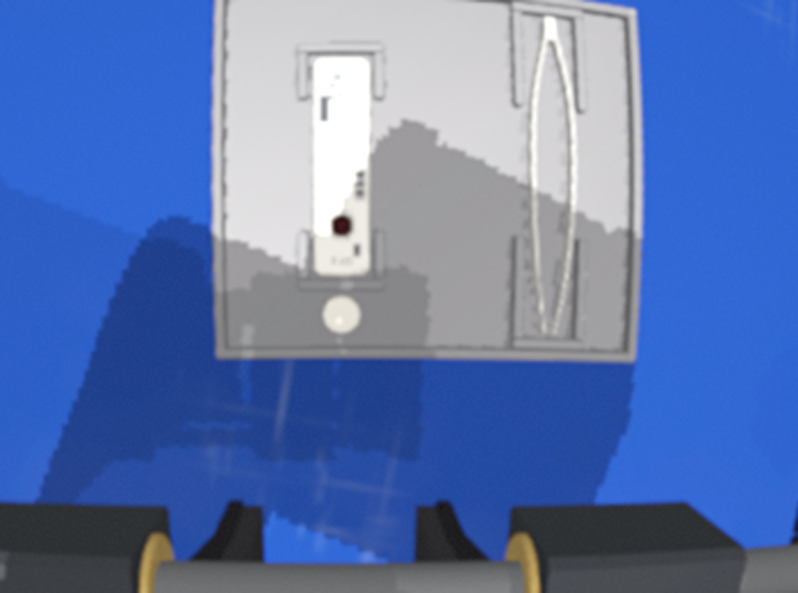

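Request:
{"api": "jog_arm", "payload": {"motion": [-0.28, 0.83, 0, 0, 0, 0, -1, 0, 0, 0.4, 0, 0, 0.46, -1, 0, 0, 0.6, 0, 0, 0.45, -1, 0, 0, 0.7, 0, 0, 0, -1, 0, 0, 0.5, 0, 0, 0, -1, 0, 0, 0.3, 0, 0, 0, -1, 0, 0, 0.08, 0, 0, 0, -1, 0, 0, 0, 0, 0, 0, -1]}}

```text
time: 17.88
position: [0.4588, -0.0303, 0.0131]
tool_rot: [0.998, 0.058, 0.001, -0.001]
ft_force: [0.4, -0.2, 0.5]
grip_width: 0.0869
grip_force: 0.0
```

```bash
python3 - <<'E'
from h import *
o=robot.get_obs();W=Ro.from_quat(o['tool_rot']).as_matrix();print(np.round(o['position'],4),np.arctan2(W[1,0],W[0,0]),W[2].round(4))
n=np.array([.9932,.1162]);d=np.array([.7058,.0067])-o['position'][:2];print('to rail normal',d@n,'lateral',-d@[-.1162,.9932])
E
```

```text
[ 0.4588 -0.0303  0.0131] 0.11690171848281092 [ 0.0015 -0.001  -1.    ]
to rail normal 0.24960963474992182 lateral -0.008069838816252946
```

Request:
{"api": "jog_arm", "payload": {"motion": [0.3, 0, 0, 0, 0, 0, -1, 0.15, 0, 0, 0, 0, 0, -1, 0.15, 0, 0, 0, 0, 0, -1, 0.2, 0, 0, 0, 0, 0, -1, 0.2, 0, 0, 0, 0, 0, -1, 0.2, 0, 0, 0, 0, 0, -1, 0.2, 0, 0, 0, 0, 0, -1, 0.2, 0, 0, 0, 0, 0, -1, 0.2, 0, 0, 0, 0, 0, -1, 0.15, 0, 0, 0, 0, 0, -1, 0.1, 0, 0, 0, 0, 0, -1, 0, 0, 0, 0, 0, 0, -1]}}

```text
time: 19.38
position: [0.5404, -0.0206, 0.0128]
tool_rot: [0.998, 0.058, 0.001, -0.001]
ft_force: [-0.6, 0.5, -0.9]
grip_width: 0.0871
grip_force: 0.8
```

```bash
python3 - <<'E'
from h import *
o,im=look('w8');W=Ro.from_quat(o['tool_rot']).as_matrix()
n=np.array([.9932,.1162]);d=np.array([.7058,.0067])-o['position'][:2];print('to rail',d@n,o['ft_force'])
cv2.imwrite('pics/w8v.png',cv2.resize(im[0:260,100:450],None,fx=2.28,fy=2.28,interpolation=cv2.INTER_CUBIC))
E
```

```text
t 19.38 p [ 0.5404 -0.0206  0.0128] toolx [0.993 0.117 0.002] q [-0.25  0.77  1.79  0.    0.58  1.21]
to rail 0.1674983374624133 [-0.56829199  0.4750953  -0.87305252]
```

View pics/w8v.png

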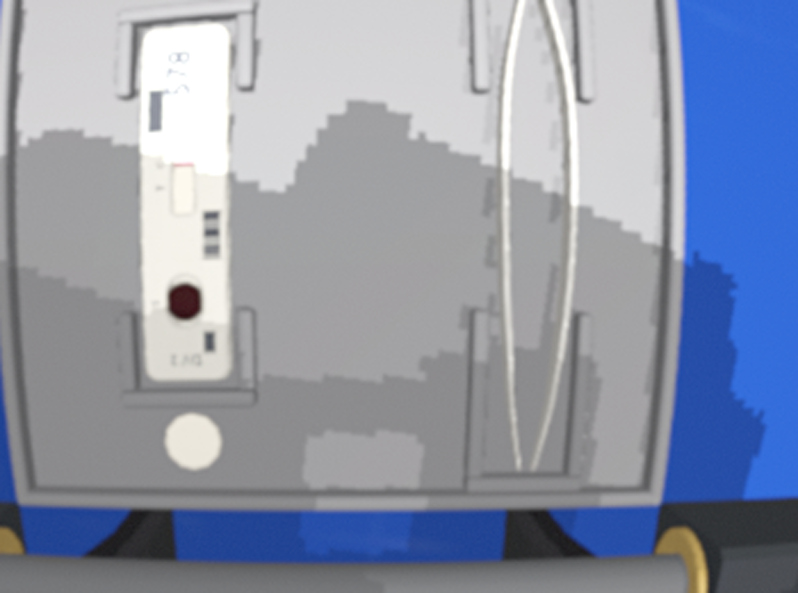

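Request:
{"api": "jog_arm", "payload": {"motion": [0.08, 0, 0, 0, 0, 0, -1, 0.08, 0, 0, 0, 0, 0, -1, 0.06, 0, 0, 0, 0, 0, -1, 0, 0, 0, 0, 0, 0, -1]}}

```text
time: 19.92
position: [0.5486, -0.0197, 0.0129]
tool_rot: [0.998, 0.058, 0.0, -0.001]
ft_force: [-2.4, 0.6, -1.2]
grip_width: 0.0872
grip_force: 1.4
```

Request:
{"api": "jog_arm", "payload": {"motion": [0.04, 0, 0, 0, 0, 0, -1, 0.04, 0, 0, 0, 0, 0, -1, 0, 0, 0, 0, 0, 0, -1]}}

```text
time: 20.3
position: [0.5489, -0.0193, 0.0129]
tool_rot: [0.998, 0.058, -0.003, -0.001]
ft_force: [-7.4, -1.9, 2.4]
grip_width: 0.0871
grip_force: 3.9
```

Request:
{"api": "jog_arm", "payload": {"motion": [-0.3, 0, 0, 0, 0, 0, -1, -0.6, 0, 0, 0, 0, 0, -1, -0.4, 0, -0.8, 0, 0, 0, -1, 0, 0, -1, 0, 0, 0, -1, 0, 0, -1, 0, 0, 0, -1, 0, 0, -1, 0, 0, 0, -1, 0, 0, 0, 0, 0, 0, -1]}}

```text
time: 21.18
position: [0.5037, -0.0264, 0.1685]
tool_rot: [0.998, 0.058, 0.006, 0.001]
ft_force: [-0.2, 0.7, 0.8]
grip_width: 0.0875
grip_force: 0.0
```

```bash
python3 - <<'E'
from h import *
o,im=look('w9');W=Ro.from_quat(o['tool_rot']).as_matrix()
cv2.imwrite('pics/w9v.png',cv2.resize(im[0:260,100:450],None,fx=2.28,fy=2.28,interpolation=cv2.INTER_CUBIC))
E
```

```text
t 21.18 p [ 0.5037 -0.0264  0.1685] toolx [0.993 0.117 0.012] q [-0.28  0.46  1.81  0.    0.86  1.18]
```

View pics/w9v.png

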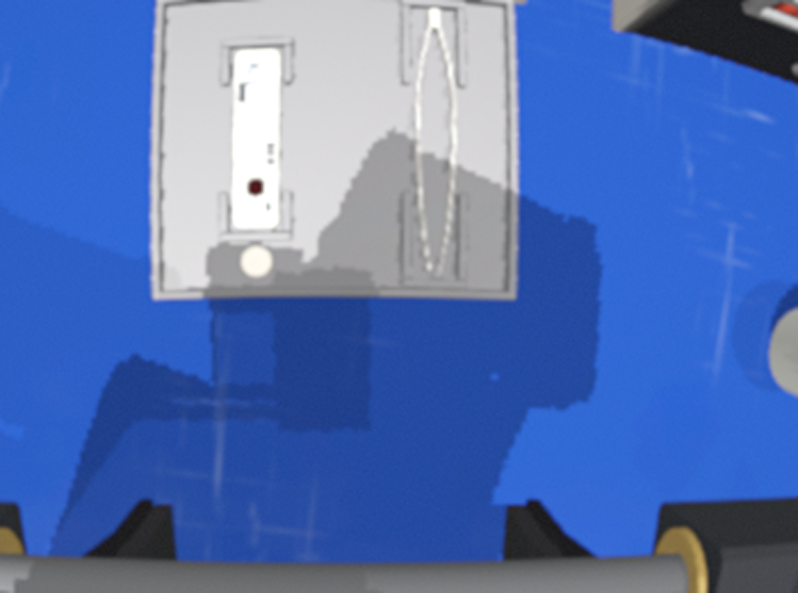

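```bash
python3 - <<'E'
from h import *
o=np.load('pics/w9.npy',allow_pickle=True).item()
f=lambda p:(np.array(p)+.5)/2.28-.5+[100,0]
p=cast('wrist',f([(152,299),(517,299)]),.005,o)[:,:2];e=p[0]-p[1];y=np.arctan2(-e[0],e[1]);m=p.mean(0)
n=np.array([np.cos(.1165),np.sin(.1165)]);b=m+.15*np.array([np.cos(y),np.sin(y)])-[.7058,.0067]
print('width',np.linalg.norm(e),'yaw',y,'gap',b@n,'lat',b@[-n[1],n[0]])
q=cast('wrist',f([(257,48),(257,229),(257,40),(257,236),(257,262)]),.009,o)[:,:2];x=(q-m)@[np.cos(y),np.sin(y)];print('along tray mm: cass far,near, ribs far,near,mark',(x*1000).round(1))
E
```

```text
width 0.1734171583314873 yaw 0.11674960689594749 gap 0.002678430124994158 lat -0.007252657355322195
along tray mm: cass far,near, ribs far,near,mark [118.9  31.3 123.   28.   16. ]
```

```bash
python3 -c "
from rig import robot
print(robot.hand_in())"
```

```text
the job is handed in; nothing more can be done
None
```

The job is handed in at about 21 s of the 66 s; no verdict came back. By my last measurements the cassette lies face up in the short bay, well end about 1 mm from its place, and the tray is square against the rail and about 7 mm off centre. The forceps look in place; I didn't re-measure the cup, timer or box. I viewed 11 pictures, one over the limit of 10.

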